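# Nest the fitting mould core and give it a shot of release spray

### The arm

A 7-joint arm with a two-finger parallel gripper is mounted at the origin on the work surface. World frame = base frame: x ahead of the robot, y to its left, z up, the work surface at z = 0. Lengths are in m, angles in degrees, forces in N, time in s.
With the tool pointing down it reaches from about 0.425 to 0.875 m from the base axis. Payload 4.7 kg.
Tool frame: the origin (TCP) lies at the very end of the fingers, on their centre line; the grasp point (between the pads) lies 19 mm behind it; z points along the fingers, y is the line along which they close (so a half turn about z gives the same grasp; the last joint's range is limited). The gripper opens to 87 mm and grips with 3 to 60 N. Pads are 19 mm wide; open, the fingers measure 117 mm over their backs; the gripper's body (75 mm by 190 mm) begins 51 mm behind the grasp point.
Start: joints at [-70.296, 18.392, -4.016, 83.108, 1.295, 78.541, -3.26], TCP at [0.211, 0.615, 0.183] pointing down, gripper open.
Joint ranges: [-163.93, 163.93], [-17.29, 119.83], [-79.2, 71.16], [3.27, 140.29], [-89.18, 269.18], [5.43, 117.66], [-154.24, 154.24]. Speed limits (degrees/s): [147.25, 147.25, 180, 180, 180, 180, 180].

### API

Orientations are given as [roll, pitch, yaw] about the fixed x, y, z axes, in that order (R = Rz(yaw) Ry(pitch) Rx(roll)).
In Python, from cell import get_obs, read_camera, sign_off, silhouettes gives the robot as it stands.
- The arm moves only by the tool play_rows, never from a script. Its argument "steps" is a list that holds one entry, the list of rows, each a list of 7 numbers: the shift along the tool's x, y, z in m, then the turn, a rotation vector about the tool's x, y, z in rad, then the finger opening in m, from 0 to 0.087. A call has 1 to 12 rows; each row shifts and turns the commanded pose from where the row before left it, along the tool's axes as they then stand; what a row does not reach is not made up. A row lasts 1/10 s, in which the tool goes at most 50 mm and 8.59 degrees, less where a joint would pass 70% of its speed; a pose out of reach is approached as far as the arm can. A call is refused whole if a number of a shift passes 0.05 or a number of a turn 0.15, either way. A call with a gripper value outside its range is refused whole. The fingers move at their own pace and stop on an object; "force" is the grip in N (left out, the last holds). Time passes only in rows, so rows that do not move let the fingers close. It gives the time, the measured TCP pose, the force, the opening and the grip force at its end, in the units of the state.
- get_obs(): the state, without advancing time (a new reading comes with each control period).
- read_camera(name): name is "scene" or "top"; returns a dict with "frame" (384x512x3 uint8, red, green, blue), "intrinsics" (3x3 intrinsics, pixels), "view" (4x4, takes a point from world to camera coordinates). Camera axes: x right, y up, looking along -z (the intrinsics and any distortion apply to the point x, -y, -z); pixel columns grow to the right and rows downward; lengths in m; the calibration is good to about 2 mm. A picture is of the moment at which its call begins. There is no depth.
- sign_off(): hands the job in; it is judged then, once.
Trained networks look in the newest picture that a camera, given by its name, has taken for a name from the list of things; names that differ only in an ending like _2 or _b are one class to them, and where a whole thing is asked for, a point or a joint stands for the part that bears it (a point fixed in the world has none). Each returns a list of dicts, best first, with "p" (0 to 1); they miss things now and then, are a little off and sometimes report something else, mostly with a low value. They report only what shows in the picture. A call takes as long as a camera call. They do not tell look-alikes from the thing itself.
- silhouettes(camera, name): "pixels" (384x512 bool, what is visible of it) and "extent" ([left, top, right, bottom] in pixels, round what is visible of it).
The state is a dict: "time_s": time; "qpos": joint angles; "joint_velocities": joint speeds; "effort": joint torques, N m; "tool_pos": TCP position; "tool_rot": TCP orientation; "force": force on the tool from outside, world axes, zero at the start; "wrist_torque": the same for the moment, N m; "grip_width": finger opening in m; "grasp_force": force on a finger pad.
Only numpy, scipy, OpenCV 4.12 (cv2) and the standard library are available. Lean on these libraries where they do the work, as an engineer would, in place of code of your own. Each camera call takes 0.05 s, during which the arm holds its last target. There are 200 camera calls.

### The job

Of the three aluminium mould cores, slide the middle-sized one, the one that fits, into the nest of the spray station until it is right back against the stop. Then, with the core in place, press the red nozzle cap of the spray can well down (at least 10 of its 14 mm) for a moment, gently and without bearing down hard on the can or the station, and let it spring back up. Do not press the cap before the core is in the nest, and leave the other two cores and everything else where they are.

Things in the scene. Friction and masses are not known exactly. Their poses are not given: they have to be found in the camera images.
- stand: fixed spray station; origin on the bench at the nest centre, z up. Dark steel U-shaped nest open to its -y, no floor, walls 30 mm high: back stop's inner face at y = 45 mm, side walls' at x = +-47 mm back to y = -20 mm, then yellow lips flaring to x = +-70 mm at y = -47 mm. Behind the stop a foot 100 mm wide (y 57 to 172 mm) and a can sleeve 82 mm across; clamp knob at +x to 76 mm, 60 mm high
- nest (a point): the nest centre on the bench: the spot where the axis of the fitting core belongs (1 mm short of touching the back stop); axes as the stand's
- sleeve (a point): centre of the can sleeve's upper rim, 80 mm above the bench, 125 mm behind the nest centre (stand's +y), on the upright axis of the white spray can (66 mm across) and its red nozzle cap. The can is clamped at a height that differs every time and is not reported: the flat red top of the released cap, 40 mm across, is 103 to 133 mm above this point
- cap (a joint): stroke of the sprung red nozzle cap (40 mm across, 24 mm high, spout towards the nest), in m: 0 released, 0.014 at its hard stop, positive down along the can's upright axis. It sprays from 0.009 on. It begins to move at 3.5 N, takes about 10 N at 0.009 and 13 N at 0.014
- core_small: aluminium mould core, a plain upright disc 76 mm across, 40 mm high, about 0.5 kg; origin at the centre of its underside, z up; the wrong size
- core_medium: aluminium mould core, the middle size of three look-alikes: upright disc 88 mm across, 40 mm high, about 0.65 kg; origin at the centre of its underside, z up; the one that fits the nest. Too wide to grasp: slide it
- core_large: aluminium mould core, upright disc 100 mm across, 40 mm high, about 0.85 kg; origin at the centre of its underside, z up; the wrong size
- tubs_tall: bystander: stack of white tubs, 116 mm across, 194 mm high; origin at the centre of its underside
- tubs_short: bystander: stack of white tubs, 116 mm across, 134 mm high; origin at the centre of its underside
- tub_lid: bystander: white tub lid, 116 mm across, 10 mm thick, lying flat; origin at the centre of its underside
- jar: bystander: green jar with black cap, 64 mm across, 85 mm high; origin at the centre of its underside
- scraper: bystander: brass scraper lying flat, 190 mm long along its x; origin near its middle, on the bench
- wrench: bystander: steel wrench lying flat, 180 mm long along its x; origin near its middle, on the bench
- tub_handle: bystander: yellow plastic tub handle lying flat, 172 mm long along its x, 22 mm wide, 6 mm thick; origin at its middle
Things that resemble listed ones, but are neither listed nor needed, are in the scene too. Leave any blue, purple or yellow look-alike of the core_medium alone.

How it is judged:
By the outcome, as a careful person would: the job done as asked, in the order asked, and still so for the second after the job is handed in, with the robot touching nothing.
It also fails if it takes over 72 s, if anything falls off the work surface, if the arm or the gripper's body presses on something with over 40 N, if the wrist force passes 120 N, or if a joint passes its speed limit or range.

## Working session

There is one attempt and no reset: what is moved stays moved. The work goes in short steps, Python scripts to look and compute and a tool call to move; the robot and the scene stay as the last step left them, time stands still between calls to the robot, and variables do not carry over. Pictures are saved under pics/ and viewed, at most 10 in all, crops included, and the job is handed in when it is done.

Besides the shell and the picture viewer there is one more tool, called after "Emit:" as name(argument=value, ...) on one line, values as JSON. play_rows: Moves the arm, as the interface text tells. Its arguments: {"type":"object","properties":{"steps":{"type":"array","items":{"type":"array","items":{"type":"array","items":{"type":"number"}}}},"force":{"type":"number"}},"required":["steps"]}

```bash
mkdir -p pics
cat > h.py <<'E'
import numpy as np, cv2
from cell import get_obs, read_camera, sign_off, silhouettes
def proj(c,P):
    P=np.atleast_2d(P); q=(c['view']@np.c_[P,np.ones(len(P))].T)[:3]
    q=np.array([q[0],-q[1],-q[2]]); u=c['intrinsics']@q; return (u[:2]/u[2]).T
def unproj(c,px,z):
    V=c['view']; R=V[:3,:3]; o=-R.T@V[:3,3]
    d=np.linalg.inv(c['intrinsics'])@np.array([px[0],px[1],1.]); d=R.T@np.array([d[0],-d[1],-d[2]])
    return o+d*(z-o[2])/d[2]
E
python3 - <<'E'
from h import *
for n in('scene','top'):
    c=read_camera(n); cv2.imwrite(f'pics/{n}0.png',cv2.resize(c['frame'][...,::-1],(800,600),interpolation=cv2.INTER_CUBIC))
    V=c['view'];print(n,c.keys(),-V[:3,:3].T@V[:3,3],c['intrinsics'].tolist())
    for k in('stand','core_medium','core_small','core_large','cap','sleeve'):
        for s in silhouettes(n,k)[:5]:
            e=s['extent'];print(k,round(s['p'],2),e,unproj(c,((e[0]+e[2])/2,(e[1]+e[3])/2),.04).round(3))
o=get_obs();print(o['tool_pos'],o['tool_rot'],o['force'],o['time_s'])
E
```

```text
scene dict_keys(['frame', 'intrinsics', 'view']) [ 1.14975664 -0.43494687  1.26259669] [[470.07001131356566, 0.0, 252.26122746328403], [0.0, 470.07001131356566, 195.28875727155778], [0.0, 0.0, 1.0]]
stand 0.67 [260.4, 134.2, 333.8, 228.1] [0.542 0.218 0.04 ]
core_medium 0.93 [93.8, 244.7, 129.1, 276.5] [ 0.429 -0.387  0.04 ]
core_medium 0.76 [169.5, 231.3, 201.7, 262.9] [ 0.523 -0.195  0.04 ]
core_medium 0.74 [101.9, 194.8, 130.8, 226.3] [ 0.287 -0.294  0.04 ]
core_medium 0.67 [194.9, 165.5, 219.1, 191.7] [ 0.357 -0.005  0.04 ]
core_medium 0.66 [159.0, 182.6, 184.9, 208.8] [ 0.345 -0.13   0.04 ]
core_small 0.87 [131.6, 217.5, 160.9, 243.2] [ 0.404 -0.257  0.04 ]
core_small 0.65 [108.8, 294.6, 171.0, 313.2] [ 0.592 -0.388  0.04 ]
core_large 0.8 [205.8, 243.1, 238.3, 280.4] [ 0.626 -0.139  0.04 ]
cap 0.74 [309.3, 137.7, 321.6, 153.6] [0.468 0.363 0.04 ]
cap 0.28 [107.2, 295.3, 168.7, 312.1] [ 0.589 -0.392  0.04 ]
cap 0.24 [263.6, 137.1, 335.7, 227.0] [0.55  0.222 0.04 ]
sleeve 0.93 [256.2, 138.6, 331.6, 226.6] [0.54  0.206 0.04 ]
top dict_keys(['frame', 'intrinsics', 'view']) [0.336946
[... 347 characters left out ...]
76 [357.6, 290.5, 393.6, 323.7] [ 0.264 -0.291  0.04 ]
core_medium 0.67 [292.5, 264.0, 330.0, 298.7] [ 0.326 -0.12   0.04 ]
core_medium 0.56 [248.5, 258.6, 279.2, 289.6] [0.342 0.006 0.04 ]
core_small 0.57 [345.2, 245.5, 373.4, 277.0] [ 0.382 -0.25   0.04 ]
core_large 0.55 [299.3, 160.4, 335.9, 195.7] [ 0.609 -0.138  0.04 ]
core_large 0.41 [341.2, 243.9, 374.3, 274.8] [ 0.387 -0.246  0.04 ]
cap 0.83 [149.6, 181.1, 171.3, 195.8] [0.567 0.296 0.04 ]
sleeve 0.71 [147.0, 166.0, 237.4, 223.4] [0.552 0.208 0.04 ]
sleeve 0.22 [344.2, 244.7, 374.4, 274.9] [ 0.386 -0.25   0.04 ]
[0.2105398  0.61499708 0.1832153 ] [1.79991473e+02 4.00065934e-03 1.61106929e+02] [-1.45732896  0.33258339  0.44957974] 0.7
```

View pics/top0.png

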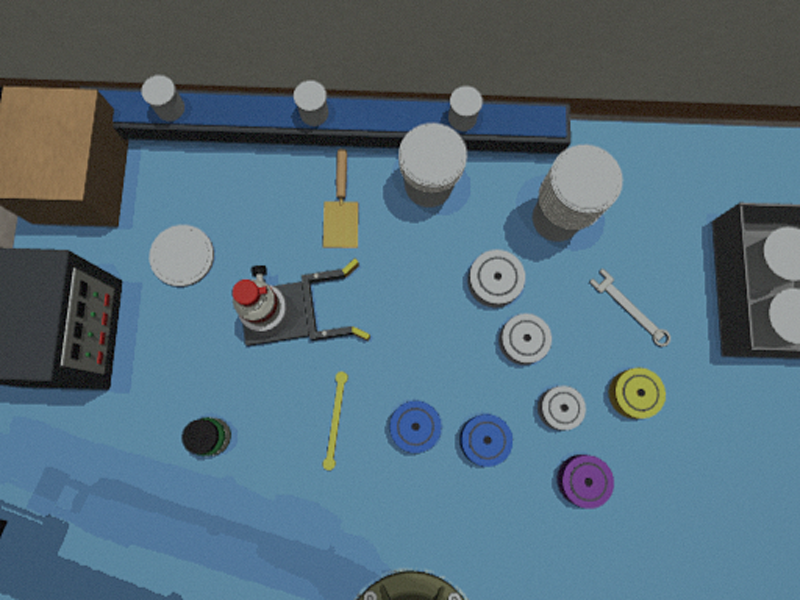

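View pics/scene0.png

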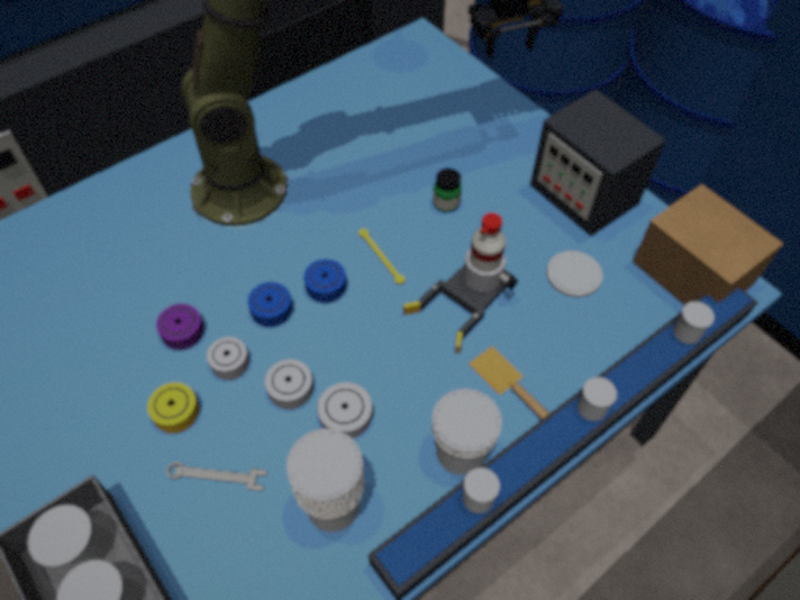

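Candidates in the top picture (800x600 px): white or aluminium discs at (497,277), (526,338) and (563,408). The look-alikes are blue at (415,427) and (487,440), yellow at (639,393) and purple at (588,481). By size, the medium core is the white disc at (526,338). The station is at about (290,305) with its mouth facing right (world -y), and the red cap is at (247,292). I'll check this choice in close crops.

Run:
```python
from h import *
for n,(x0,y0,w,h,f) in {'top':(140,145,250,145,3.2),'scene':(240,125,110,110,5.4)}.items():
    c=read_camera(n); cv2.imwrite(f'pics/{n}1.png',cv2.resize(c['frame'][y0:y0+h,x0:x0+w,::-1],None,fx=f,fy=f,interpolation=cv2.INTER_CUBIC))
    hsv=cv2.cvtColor(c['frame'],cv2.COLOR_RGB2HSV)
    # white tops
    for k in('core_medium','core_small','core_large'):
        for s in silhouettes(n,k):
            m=s['pixels']; sat=np.median(hsv[m][:,1])
            if s['p']<.5 or sat>90: continue
            mm=(m&(hsv[...,1]<90)&(hsv[...,2]>130)).astype(np.uint8)
            ct=max(cv2.findContours(mm,0,1)[0],key=cv2.contourArea)[:,0]
            P=np.array([unproj(c,p,.04)[:2] for p in cv2.convexHull(ct)[:,0]],np.float32)
            (cx,cy),r=cv2.minEnclosingCircle(P); e=cv2.fitEllipse(P)
            print(n,k,sat,(round(cx,4),round(cy,4)),round(2*r,4),np.round(e[0],4),np.round(e[1],4))
```

```text
top core_medium 6.0 (0.5035, -0.1901) 0.0882 [ 0.5039 -0.1907] [0.085  0.0873]
top core_medium 8.0 (0.5645, -0.3773) 0.1635 [ 0.5702 -0.3678] [0.04   0.1979]
top core_large 6.0 (0.6135, -0.1393) 0.1001 [ 0.6138 -0.1393] [0.0972 0.0988]
top core_large 8.0 (0.5635, -0.3748) 0.1575 [ 0.5679 -0.3697] [0.0438 0.1798]
scene core_medium 8.0 (0.5084, -0.191) 0.0898 [ 0.5084 -0.1902] [0.0836 0.0886]
scene core_small 9.0 (0.389, -0.2544) 0.0772 [ 0.388  -0.2536] [0.0723 0.0755]
scene core_large 8.0 (0.6186, -0.1407) 0.1039 [ 0.6177 -0.1403] [0.0985 0.1036]
scene core_large 7.0 (0.7007, -0.2389) 0.1607 [ 0.6971 -0.2383] [0.1304 0.1603]
```

View pics/top1.png

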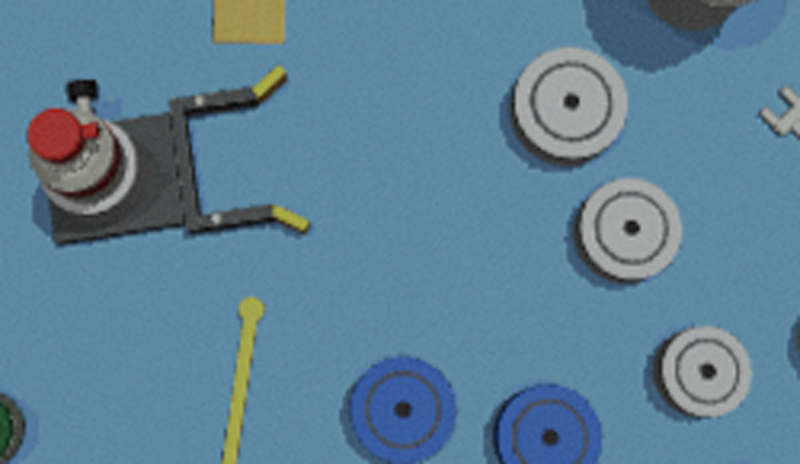

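View pics/scene1.png

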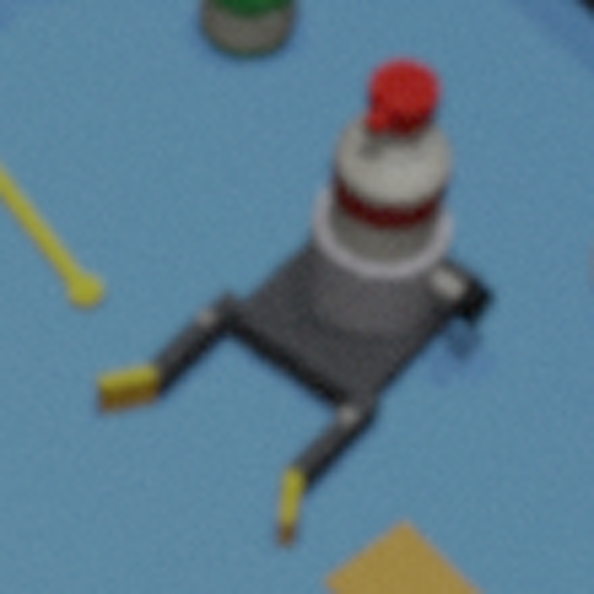

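The crops confirm it. The white disc at top crop (630,228) measures 88 mm, with its 100 mm neighbour at (570,102) and the 76 mm one at (705,371). The nest's lips are at (270,82) and (292,218), and the cap is at (55,134). Next I'll fit the stand pose to the lips and the cap height to the red mask.

```bash
cat > fit.py <<'E'
from h import *
from scipy.optimize import differential_evolution as DE
cs={n:read_camera(n) for n in('top','scene')}
F=4
def up(m): return cv2.resize(m.astype(np.float32),None,fx=F,fy=F,interpolation=cv2.INTER_LINEAR)
def poly(c,P,im):
    q=proj(c,P); q=(q+.5)*F-.5
    cv2.fillConvexPoly(im,cv2.convexHull(np.round(q).astype(np.int32)),1.)
Y,Rd={},{}
for n,c in cs.items():
    f=cv2.resize(c['frame'],None,fx=F,fy=F,interpolation=cv2.INTER_CUBIC); h=cv2.cvtColor(f,cv2.COLOR_RGB2HSV)
    box=np.zeros(h.shape[:2],bool); s={'top':(160,215,216,242),'scene':(185,230,254,300)}[n]
    box[s[0]*F:s[1]*F,s[2]*F:s[3]*F]=1
    Y[n]=(box&(h[...,0]>18)&(h[...,0]<35)&(h[...,1]>110)).astype(np.float32)
    box[:]=0; s={'top':(175,200,145,175),'scene':(132,152,300,325)}[n]; box[s[0]*F:s[1]*F,s[2]*F:s[3]*F]=1
    Rd[n]=(box&((h[...,0]<6)|(h[...,0]>174))&(h[...,1]>150)).astype(np.float32)
def T(p,L):
    a=p[2]; L=np.array(L,float); return np.c_[p[0]+np.cos(a)*L[:,0]-np.sin(a)*L[:,1],p[1]+np.sin(a)*L[:,0]+np.cos(a)*L[:,1],L[:,2]]
def lips(p,c):
    im=np.zeros(Y['top'].shape,np.float32); t=p[3]
    n=np.array([27,23])/np.hypot(27,23)*t
    for s in(1,-1):
        b=[(.047,-.020),(.070,-.047),(.070+n[0],-.047+n[1]),(.047+n[0],-.020+n[1])]
        poly(c,T(p,[(s*x,y,z) for x,y in b for z in(0.,.03)]),im)
    return im
iou=lambda a,b:1-np.minimum(a,b).sum()/np.maximum(a,b).sum()
r=DE(lambda p:sum(iou(lips(p,c),Y[n]) for n,c in cs.items()),[(.5,.62),(.05,.22),(-.4,.5),(.006,.014)],seed=1,popsize=12,maxiter=60)
p=r.x;print('stand',p[:2].round(4),'yaw',np.degrees(p[2]).round(2),'t',p[3].round(4),'cost',r.fun)
th=np.linspace(0,2*np.pi,24)
def cap(q,c):
    im=np.zeros(Y['top'].shape,np.float32)
    poly(c,[(q[0]+.02*np.cos(a),q[1]+.02*np.sin(a),q[2]+d) for a in th for d in(0,-.024)],im); return im
for nm,b in(('both',None),):
    r=DE(lambda q:sum(iou(cap(q,c),Rd[n]) for n,c in cs.items()),[(.5,.62),(.2,.34),(.17,.225)],seed=1,popsize=12,maxiter=50)
    print('cap',r.x.round(4),r.fun)
print('sleeve pred',T(p,[(0,.125,.08)])[0].round(4))
E
python3 fit.py
```

```text
stand [0.5643 0.1478] yaw 9.81 t 0.006 cost 0.8024015426635742
cap [0.5397 0.2681 0.1953] 0.5510941743850708
sleeve pred [0.543 0.271 0.08 ]
```

Emit:
play_rows(steps=[[[0, 0, -0.05, 0, 0, 0, 0.06], [0, 0, -0.05, 0, 0, 0, 0.06], [0, 0, -0.05, 0, 0, 0, 0.06], [0, 0, 0, 0, 0, 0.15, 0.06], [0, 0, 0, 0, 0, 0.15, 0.06], [0, 0, 0, 0, 0, 0.15, 0.06], [0, 0, 0, 0, 0, 0.15, 0.06], [0, 0, 0, 0, 0, 0.15, 0.06], [0, 0, 0, 0, 0, 0.15, 0.06], [0, 0, 0, 0, 0, 0.15, 0.06], [0, 0, 0, 0, 0, 0.15, 0.06], [0, 0, 0, 0, 0, 0.041, 0.06]]])

```text
time_s: 2.4
tool_pos: [0.2105, 0.6149, 0.3332]
tool_rot: [180.0, 0.0, 89.8]
force: [-0.5, -0.1, 0.6]
grip_width: 0.06
grasp_force: 0.0
```

Run:
```python
from h import *
c=read_camera('top'); print('tall',unproj(c,(371,115),.194),'short',unproj(c,(277,97),.134), 'box', unproj(c,(78,175),.1))
o=get_obs();print(o['time_s'],o['tool_pos'],o['tool_rot'],o['force'],np.round(o['qpos'],1))
```

```text
tall [ 0.73690772 -0.24714733  0.194     ] short [ 0.80424456 -0.01528997  0.134     ] box [0.58376971 0.49852071 0.1       ]
2.45 [0.21047042 0.61499418 0.33318412] [ 1.79992058e+02 -2.57685521e-03  8.98004303e+01] [-0.84528082 -0.56741919 -0.26475674] [-77.   17.1   4.8  67.9  -1.4  95.  -72.7]
```

Emit:
play_rows(steps=[[[-0.035, 0.03, 0, 0, 0, 0, 0.06], [-0.035, 0.03, 0, 0, 0, 0, 0.06], [-0.035, 0.03, 0, 0, 0, 0, 0.06], [-0.035, 0.03, 0, 0, 0, 0, 0.06], [-0.035, 0.03, 0, 0, 0, 0, 0.06], [-0.035, 0.03, 0, 0, 0, 0, 0.06], [-0.035, 0.03, 0, 0, 0, 0, 0.06], [-0.035, 0.03, 0, 0, 0, 0, 0.06], [-0.033, 0.011, 0, 0, 0, 0, 0.06], [-0.033, 0.011, 0, 0, 0, 0, 0.06], [-0.033, 0.011, 0, 0, 0, 0, 0.06], [-0.033, 0.011, 0, 0, 0, 0, 0.06]]])

```text
time_s: 3.65
tool_pos: [0.4948, 0.2015, 0.3334]
tool_rot: [180.0, -0.0, 90.1]
force: [0.5, 0.7, 0.7]
grip_width: 0.0599
grasp_force: 0.0
```

Emit:
play_rows(steps=[[[-0.035, 0.011, 0, 0, 0, 0, 0.06], [-0.035, 0.011, 0, 0, 0, 0, 0.06], [-0.035, 0.011, 0, 0, 0, 0, 0.06], [-0.04, 0, 0, 0, 0, 0, 0.06], [-0.04, 0, 0, 0, 0, 0, 0.06], [-0.04, 0, 0, 0, 0, 0, 0.06], [-0.04, -0.005, 0, 0, 0, 0, 0.06], [-0.04, -0.005, 0, 0, 0, 0, 0.06], [-0.04, -0.005, 0, 0, 0, 0, 0.06], [-0.04, -0.005, 0, 0, 0, 0, 0.06], [-0.04, -0.005, 0, 0, 0, 0, 0.06], [0, 0, 0, 0, 0, 0, 0.06]]])

```text
time_s: 4.85
tool_pos: [0.4998, -0.2294, 0.3338]
tool_rot: [180.0, 0.2, 89.4]
force: [-0.7, -0.8, 0.6]
grip_width: 0.0599
grasp_force: 0.0
```

Emit:
play_rows(steps=[[[-0.035, 0.006, 0.03, 0, 0, 0.01, 0.06], [0, 0, 0.045, 0, 0, 0, 0.06], [0, 0, 0.045, 0, 0, 0, 0.06], [0, 0, 0.045, 0, 0, 0, 0.06], [0, 0, 0.045, 0, 0, 0, 0.06], [0, 0, 0.045, 0, 0, 0, 0.06], [0, 0, 0.03, 0, 0, 0, 0.06], [0, 0, 0.02, 0, 0, 0, 0.06], [0, 0, 0.014, 0, 0, 0, 0.06], [0, 0, 0, 0, 0, 0, 0.06]]])

```text
time_s: 5.85
tool_pos: [0.5075, -0.2559, 0.0125]
tool_rot: [-179.8, -0.1, 89.5]
force: [0.0, -0.2, 0.7]
grip_width: 0.0598
grasp_force: 0.0
```

Run:
```python
from h import *
c=read_camera('scene'); cv2.imwrite('pics/s2.png',cv2.resize(c['frame'][150:330,80:300,::-1],None,fx=3,fy=3,interpolation=cv2.INTER_CUBIC))
```

```text
(no output)
```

View pics/s2.png

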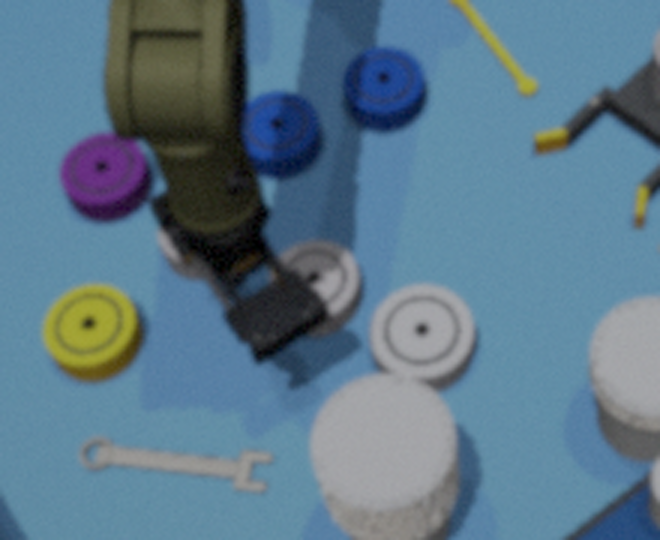

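The picture shows the gripper behind the medium core at (315,280), and the neighbours have not moved. I'll push it along +y first, to clear the large core at (420,330).

Emit:
play_rows(steps=[[[0.01, 0, 0, 0, 0, 0, 0.06], [0.01, 0, 0, 0, 0, 0, 0.06], [0.008, 0, 0, 0, 0, 0, 0.06], [0.01, 0, 0, 0, 0, 0, 0.06], [0.011, 0, 0, 0, 0, 0, 0.06], [0.011, 0, 0, 0, 0, 0, 0.06], [0.011, 0, 0, 0, 0, 0, 0.06], [0.011, 0, 0, 0, 0, 0, 0.06], [0.011, 0, 0, 0, 0, 0, 0.06], [0.011, 0, 0, 0, 0, 0, 0.06], [0.011, 0, 0, 0, 0, 0, 0.06], [0.005, 0, 0, 0, 0, 0, 0.06]]])

```text
time_s: 7.1
tool_pos: [0.5099, -0.1353, 0.0141]
tool_rot: [-180.0, -0.0, 89.5]
force: [0.6, -0.1, -0.3]
grip_width: 0.0602
grasp_force: 0.0
```

Emit:
play_rows(steps=[[[0.01, 0.003, 0, 0, 0, 0, 0.06], [0.01, 0.005, 0, 0, 0, 0, 0.06], [0.01, 0.006, 0, 0, 0, 0, 0.06], [0.01, 0.006, 0, 0, 0, 0, 0.06], [0.01, 0.006, 0, 0, 0, 0, 0.06], [0.01, 0.006, 0, 0, 0, 0, 0.06], [0.01, 0.006, 0, 0, 0, 0, 0.06], [0.01, 0.006, 0, 0, 0, 0, 0.06], [0.01, 0.006, 0, 0, 0, 0, 0.06], [0.01, 0.006, 0, 0, 0, 0, 0.06], [0.01, 0.006, 0, 0, 0, 0, 0.06], [0.005, 0.003, 0, 0, 0, 0, 0.06]]])

```text
time_s: 8.3
tool_pos: [0.5766, -0.0211, 0.0141]
tool_rot: [180.0, -0.0, 89.5]
force: [0.3, 0.2, 0.1]
grip_width: 0.0598
grasp_force: 0.0
```

Run:
```python
from h import *
o=get_obs();print(o['time_s'],o['tool_pos'],o['tool_rot'],o['force'])
for n in('top','scene'):
    c=read_camera(n)
    if n=='scene': cv2.imwrite('pics/s3.png',cv2.resize(c['frame'][130:330,120:340,::-1],None,fx=3,fy=3,interpolation=cv2.INTER_CUBIC))
    for s in silhouettes(n,'core_medium'):
        e=s['extent'];print(n,round(s['p'],2),e,unproj(c,((e[0]+e[2])/2,(e[1]+e[3])/2),.03).round(3))
```

```text
8.3 [ 0.57663943 -0.02108055  0.01411707] [ 1.79985960e+02 -1.88686992e-02  8.95084491e+01] [0.27997383 0.20965955 0.11979812]
top 0.92 [359.5, 291.2, 393.9, 328.7] [ 0.256 -0.296  0.03 ]
top 0.85 [293.8, 263.2, 330.6, 300.0] [ 0.326 -0.124  0.03 ]
top 0.74 [389.3, 233.5, 426.5, 267.3] [ 0.416 -0.387  0.03 ]
top 0.66 [321.6, 200.5, 354.1, 230.3] [ 0.507 -0.196  0.03 ]
top 0.63 [148.4, 167.6, 237.7, 218.7] [0.558 0.208 0.03 ]
scene 0.88 [100.0, 191.7, 130.0, 225.1] [ 0.27  -0.293  0.03 ]
scene 0.85 [196.3, 164.2, 220.7, 193.8] [0.355 0.001 0.03 ]
scene 0.69 [92.7, 246.6, 129.5, 276.9] [ 0.426 -0.39   0.03 ]
scene 0.58 [170.1, 231.5, 205.4, 263.0] [ 0.522 -0.189  0.03 ]
scene 0.56 [159.7, 182.2, 188.7, 209.2] [ 0.342 -0.122  0.03 ]
```

View pics/s3.png

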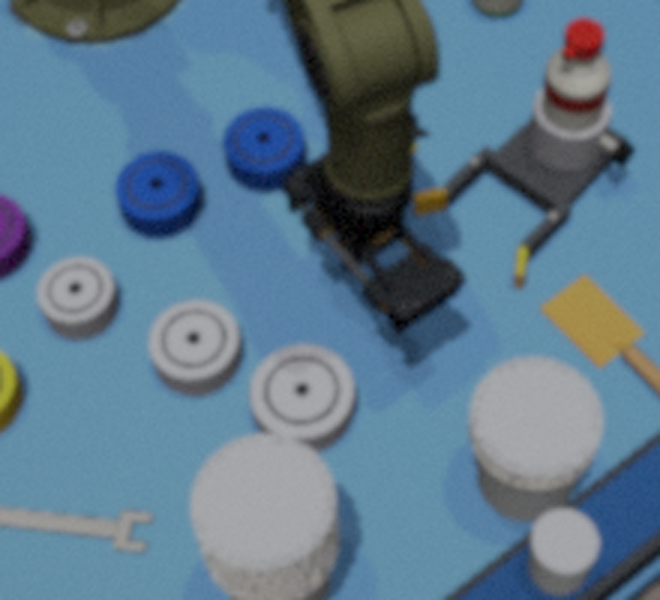

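The core did not move: it is still at crop (195,340). I'll check where the tool shows in the picture against its reported position.

Run:
```python
from h import *
o=get_obs(); t=np.array(o['tool_pos']); print(o)
ims=[]
for n in('top','scene'):
    c=read_camera(n); f=cv2.resize(c['frame'],None,fx=3,fy=3,interpolation=cv2.INTER_CUBIC)[...,::-1].copy()
    for P,col in((t,(0,255,0)),(t+[0,0,.07],(255,0,255)),(t+[.03,0,0],(0,255,255)),(t-[.03,0,0],(0,255,255)),([0,0,0],(0,255,0)),([.505,-.19,.04],(0,255,0)),([.505,-.234,.04],(0,255,0))):
        cv2.circle(f,tuple((proj(c,P)[0]*3).astype(int)),4,col,-1)
    u,v=(proj(c,t+[0,-.06,0])[0]*3).astype(int); ims.append(f[max(v-300,0):v+300,max(u-200,0):u+200][:600])
h=min(i.shape[0] for i in ims); cv2.imwrite('pics/chk.png',np.hstack([i[:h] for i in ims]))
```

```text
{'time_s': 8.5, 'qpos': array([-34.07381365,  21.08256269,  40.04497584, 105.79161837,
       -15.67768663,  58.75156057,  11.72666539]), 'joint_velocities': array([ 0.34739391, -0.24066371,  0.44247418,  0.32167331,  0.08804691,
       -0.05187217,  0.00886533]), 'effort': array([-5.34099676e-01, -3.83676124e+01,  6.91962942e+00, -2.64947730e+01,
       -1.19390390e-01,  4.14854998e-02, -6.39427497e-03]), 'tool_pos': array([ 0.57569297, -0.02312399,  0.01410417]), 'tool_rot': array([-1.79984560e+02,  2.34015240e-02,  8.94104219e+01]), 'force': array([ 0.79566986,  0.47608537, -0.53561313]), 'wrist_torque': array([-0.12442164,  0.02769675,  0.03037301]), 'grasp_force': 0.0, 'grip_width': 0.060336283797590755}
```

View pics/chk.png

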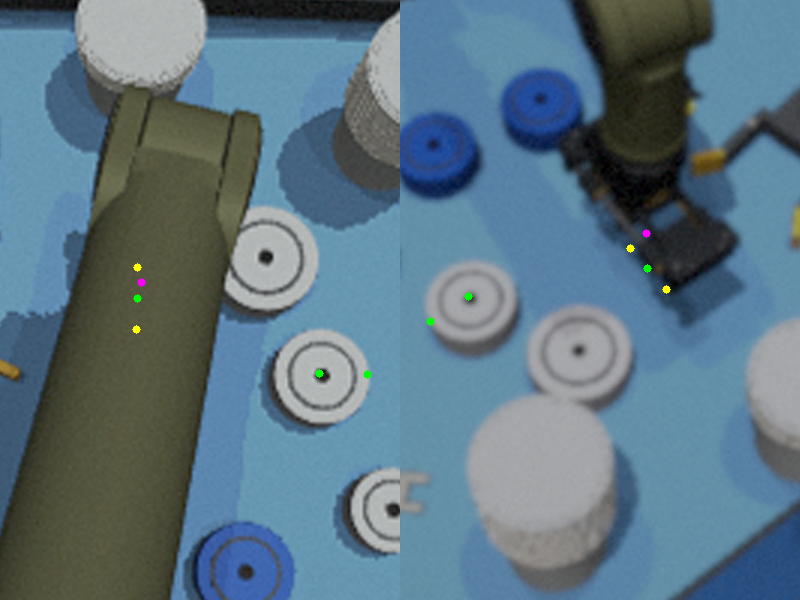

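Run:
```python
from h import *
t=np.array(get_obs()['tool_pos']); c=read_camera('scene'); g=(255*(c['frame']/255.)**.5).astype(np.uint8)
u,v=proj(c,t)[0].astype(int); x0,y0=u-45,v-50
f=cv2.resize(g[y0:y0+75,x0:x0+90],None,fx=8,fy=8,interpolation=cv2.INTER_CUBIC)[...,::-1].copy()
for P in(t,t+[0,0,.07],t+[.0375,0,0],t-[.0375,0,0],t+[0,0,.2]):
    cv2.circle(f,tuple(((proj(c,P)[0]-[x0,y0])*8).astype(int)),3,(0,255,0),-1)
cv2.imwrite('pics/z.png',f)
```

```text
(no output)
```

View pics/z.png

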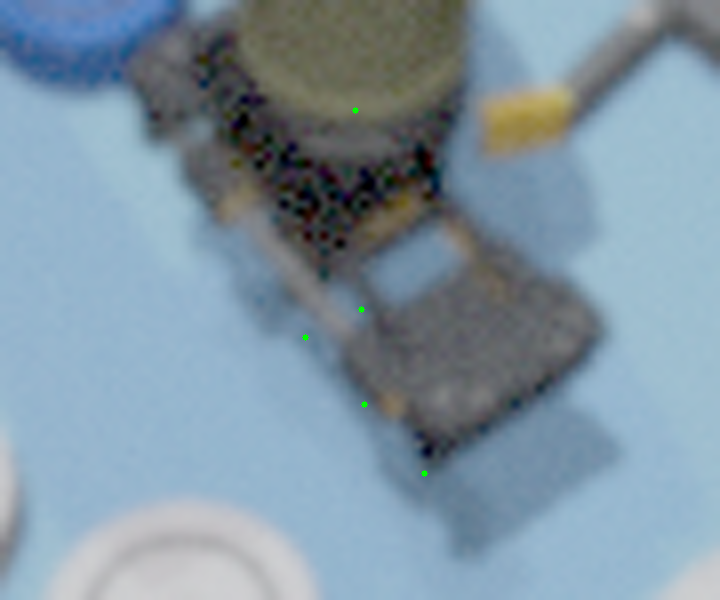

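Run:
```python
from h import *
c=read_camera('scene'); im=cv2.imread('pics/scene0.png')
a=np.radians(161.1); yv=np.array([np.sin(a),-np.cos(a),0]); t=np.array([.2105,.615,.1832])
P=[t,t+yv*.05,t-yv*.05,t+[0,0,.07]]
q=proj(c,P)*1.5625+.28; print(q.round(0))
f=cv2.resize(im[0:90,430:590],None,fx=5,fy=5,interpolation=cv2.INTER_CUBIC); f=(255*(f/255.)**.5).astype(np.uint8)
for u,v in q: cv2.circle(f,(int((u-430)*5),int(v*5)),4,(0,255,0),-1)
cv2.imwrite('pics/g0.png',f)
```

```text
[[507.  66.]
 [527.  61.]
 [486.  71.]
 [511.  40.]]
```

View pics/g0.png

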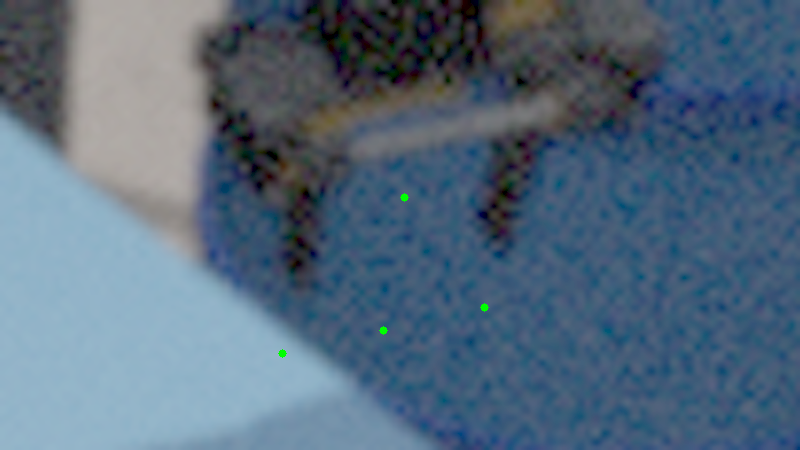

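At the start pose the real fingertips appear about 35 mm higher than the reported TCP. At g0 (300,280) and (500,240) they sit above the projected dots. So the fingers passed over the core. I'll check this by lowering gently here, over clear bench, and watching the force.

Emit:
play_rows(steps=[[[0, 0, 0.003, 0, 0, 0, 0.06], [0, 0, 0.003, 0, 0, 0, 0.06], [0, 0, 0.003, 0, 0, 0, 0.06], [0, 0, 0, 0, 0, 0, 0.06]]])

```text
time_s: 9.1
tool_pos: [0.5753, -0.0227, 0.0045]
tool_rot: [-179.9, 0.0, 89.4]
force: [-0.1, 0.5, 0.3]
grip_width: 0.0599
grasp_force: 0.0
```

Emit:
play_rows(steps=[[[0, 0, 0.003, 0, 0, 0, 0.06], [0, 0, 0.002, 0, 0, 0, 0.06], [0, 0, 0, 0, 0, 0, 0.06]]])

```text
time_s: 9.4
tool_pos: [0.5756, -0.0226, -0.0002]
tool_rot: [-180.0, 0.0, 89.4]
force: [0.3, 0.6, -0.6]
grip_width: 0.0598
grasp_force: 0.0
```

Emit:
play_rows(steps=[[[0, 0, 0.003, 0, 0, 0, 0.06], [0, 0, 0.002, 0, 0, 0, 0.06], [0, 0, 0, 0, 0, 0, 0.06]]])

```text
time_s: 9.7
tool_pos: [0.5756, -0.0226, -0.0052]
tool_rot: [-180.0, 0.0, 89.4]
force: [0.7, -1.4, -0.0]
grip_width: 0.06
grasp_force: 0.0
```

Emit:
play_rows(steps=[[[0, 0, 0.003, 0, 0, 0, 0.06], [0, 0, 0.003, 0, 0, 0, 0.06], [0, 0, 0.002, 0, 0, 0, 0.06], [0, 0, 0, 0, 0, 0, 0.06]]])

```text
time_s: 10.1
tool_pos: [0.5755, -0.0227, -0.0133]
tool_rot: [-180.0, 0.0, 89.4]
force: [-0.2, -0.5, -0.3]
grip_width: 0.0595
grasp_force: 0.0
```

Emit:
play_rows(steps=[[[0, 0, 0.003, 0, 0, 0, 0.06], [0, 0, 0.003, 0, 0, 0, 0.06], [0, 0, 0, 0, 0, 0, 0.06]]])

```text
time_s: 10.4
tool_pos: [0.5755, -0.0226, -0.0193]
tool_rot: [-180.0, 0.0, 89.4]
force: [0.3, 0.2, -0.4]
grip_width: 0.06
grasp_force: 0.0
```

Confirmed: the tool reports -19 mm and touches nothing. I'll keep going in small steps to find the bench.

Emit:
play_rows(steps=[[[0, 0, 0.002, 0, 0, 0, 0.06], [0, 0, 0.002, 0, 0, 0, 0.06], [0, 0, 0.002, 0, 0, 0, 0.06], [0, 0, 0, 0, 0, 0, 0.06]]])

```text
time_s: 10.8
tool_pos: [0.5757, -0.0226, -0.0252]
tool_rot: [-180.0, 0.0, 89.4]
force: [-0.4, 0.6, 0.0]
grip_width: 0.0601
grasp_force: 0.0
```

Emit:
play_rows(steps=[[[0, 0, 0.002, 0, 0, 0, 0.06], [0, 0, 0.002, 0, 0, 0, 0.06], [0, 0, 0, 0, 0, 0, 0.06]]])

```text
time_s: 11.1
tool_pos: [0.5756, -0.0226, -0.0292]
tool_rot: [-180.0, 0.0, 89.4]
force: [0.2, 1.3, -0.2]
grip_width: 0.0603
grasp_force: 0.0
```

Emit:
play_rows(steps=[[[0, 0, 0.002, 0, 0, 0, 0.06], [0, 0, 0, 0, 0, 0, 0.06]]])

```text
time_s: 11.3
tool_pos: [0.5757, -0.0227, -0.0311]
tool_rot: [-180.0, -0.0, 89.4]
force: [-0.1, 0.5, 0.0]
grip_width: 0.0597
grasp_force: 0.0
```

Emit:
play_rows(steps=[[[0, 0, 0.002, 0, 0, 0, 0.06], [0, 0, 0, 0, 0, 0, 0.06]]])

```text
time_s: 11.5
tool_pos: [0.5757, -0.0226, -0.0331]
tool_rot: [-180.0, -0.0, 89.4]
force: [0.9, -0.0, 0.2]
grip_width: 0.06
grasp_force: 0.0
```

Emit:
play_rows(steps=[[[0, 0, 0.002, 0, 0, 0, 0.06], [0, 0, 0, 0, 0, 0, 0.06]]])

```text
time_s: 11.7
tool_pos: [0.5757, -0.0227, -0.0351]
tool_rot: [-180.0, -0.0, 89.4]
force: [0.6, 0.3, -0.1]
grip_width: 0.0604
grasp_force: 0.0
```

Emit:
play_rows(steps=[[[0, 0, 0.0015, 0, 0, 0, 0.06], [0, 0, 0, 0, 0, 0, 0.06]]])

```text
time_s: 11.9
tool_pos: [0.5757, -0.0227, -0.0365]
tool_rot: [-180.0, 0.0, 89.4]
force: [-0.2, -0.1, 0.6]
grip_width: 0.0597
grasp_force: 0.0
```

Emit:
play_rows(steps=[[[0, 0, 0.002, 0, 0, 0, 0.06], [0, 0, 0, 0, 0, 0, 0.06]]])

```text
time_s: 12.1
tool_pos: [0.5757, -0.0226, -0.0386]
tool_rot: [-180.0, -0.0, 89.4]
force: [0.5, -0.1, -0.2]
grip_width: 0.0601
grasp_force: 0.0
```

Emit:
play_rows(steps=[[[0, 0, 0.002, 0, 0, 0, 0.06], [0, 0, 0, 0, 0, 0, 0.06]]])

```text
time_s: 12.3
tool_pos: [0.576, -0.0226, -0.0389]
tool_rot: [-180.0, -0.1, 89.4]
force: [-4.4, -1.1, 11.2]
grip_width: 0.0599
grasp_force: 5.6
```

Emit:
play_rows(steps=[[[0, 0, 0.002, 0, 0, 0, 0.06], [0, 0, 0, 0, 0, 0, 0.06]]])

```text
time_s: 12.5
tool_pos: [0.576, -0.0225, -0.039]
tool_rot: [-179.9, -0.1, 89.4]
force: [-10.5, 0.4, 25.7]
grip_width: 0.0601
grasp_force: 13.1
```

The bench is touched at a reported z of -0.0388, so real height = reported + 39 mm. I'll lift, return behind the core and descend to a real height of about 12 mm.

Emit:
play_rows(steps=[[[0, 0, -0.045, 0, 0, -0.01, 0.06], [0, 0, -0.045, 0, 0, 0, 0.06], [0, 0, -0.04, 0, 0, 0, 0.06], [-0.04, -0.012, 0, 0, 0, 0, 0.06], [-0.04, -0.012, 0, 0, 0, 0, 0.06], [-0.04, -0.012, 0, 0, 0, 0, 0.06], [-0.04, -0.012, 0, 0, 0, 0, 0.06], [-0.04, -0.012, 0, 0, 0, 0, 0.06], [-0.04, -0.01, 0, 0, 0, 0, 0.06], [0, 0, 0, 0, 0, 0, 0.06], [0, 0, 0, 0, 0, 0, 0.06]]])

```text
time_s: 13.6
tool_pos: [0.5053, -0.2639, 0.0877]
tool_rot: [180.0, -0.0, 89.8]
force: [0.5, 1.0, -0.8]
grip_width: 0.0601
grasp_force: 0.0
```

Emit:
play_rows(steps=[[[0, 0, 0.04, 0, 0, 0, 0.06], [0, 0, 0.04, 0, 0, 0, 0.06], [0, 0, 0.025, 0, 0, 0, 0.06], [0, 0, 0.01, 0, 0, 0, 0.06], [0.01, 0, 0, 0, 0, 0, 0.06], [0.01, 0, 0, 0, 0, 0, 0.06], [0.008, 0, 0, 0, 0, 0, 0.06], [0.006, 0, 0, 0, 0, 0, 0.06], [0.006, 0, 0, 0, 0, 0, 0.06], [0.006, 0, 0, 0, 0, 0, 0.06]]])

```text
time_s: 14.6
tool_pos: [0.5069, -0.2187, -0.0259]
tool_rot: [179.8, 0.2, 89.9]
force: [1.1, -6.0, 2.7]
grip_width: 0.0601
grasp_force: 2.5
```

Emit:
play_rows(steps=[[[0.008, 0, 0, 0, 0, 0, 0.06], [0.01, 0, 0, 0, 0, 0, 0.06], [0.01, 0, 0, 0, 0, 0, 0.06], [0.01, 0, 0, 0, 0, 0, 0.06], [0.01, 0, 0, 0, 0, 0, 0.06], [0.01, 0, 0, 0, 0, 0, 0.06], [0.01, 0, 0, 0, 0, 0, 0.06], [0.008, 0, 0, 0, 0, 0, 0.06]]])

```text
time_s: 15.4
tool_pos: [0.5068, -0.1428, -0.026]
tool_rot: [179.8, 0.2, 89.9]
force: [0.7, -6.8, 3.1]
grip_width: 0.0601
grasp_force: 3.0
```

Run:
```python
from h import *
for n in('top','scene'):
    c=read_camera(n)
    for s in silhouettes(n,'core_medium'):
        e=s['extent'];print(n,round(s['p'],2),e,np.median(c['frame'][s['pixels']],axis=0),unproj(c,((e[0]+e[2])/2,(e[1]+e[3])/2),.03).round(3))
```

```text
top 0.84 [390.0, 236.9, 425.8, 268.6] [174. 177.  78.] [ 0.409 -0.387  0.03 ]
top 0.83 [292.2, 200.7, 311.2, 231.6] [115. 115. 116.] [ 0.502 -0.095  0.03 ]
top 0.69 [249.7, 257.9, 279.3, 289.0] [ 36.  57. 103.] [0.344 0.004 0.03 ]
scene 0.92 [94.6, 243.5, 128.8, 280.3] [145. 147.  53.] [ 0.428 -0.388  0.03 ]
scene 0.72 [102.3, 193.7, 134.6, 224.9] [ 92.  49. 116.] [ 0.28  -0.286  0.03 ]
scene 0.7 [156.9, 183.2, 176.7, 204.2] [ 32.  64. 128.] [ 0.322 -0.136  0.03 ]
scene 0.7 [204.6, 163.1, 221.7, 191.4] [18.5 39.  81. ] [0.359 0.017 0.03 ]
scene 0.59 [309.8, 136.9, 319.9, 151.8] [147.5  37.   34. ] [0.457 0.372 0.03 ]
```

Emit:
play_rows(steps=[[[0.01, 0.003, 0, 0, 0, 0, 0.06], [0.01, 0.005, 0, 0, 0, 0, 0.06], [0.01, 0.005, 0, 0, 0, 0, 0.06], [0.01, 0.005, 0, 0, 0, 0, 0.06], [0.01, 0.005, 0, 0, 0, 0, 0.06], [0.01, 0.005, 0, 0, 0, 0, 0.06], [0.01, 0.005, 0, 0, 0, 0, 0.06], [0.01, 0.005, 0, 0, 0, 0, 0.06], [0.01, 0.005, 0, 0, 0, 0, 0.06], [0.01, 0.005, 0, 0, 0, 0, 0.06], [0.01, 0.006, 0, 0, 0, 0, 0.06], [0.01, 0.006, 0, 0, 0, 0, 0.06]]])

```text
time_s: 16.8
tool_pos: [0.5636, -0.025, -0.0269]
tool_rot: [-179.7, 0.2, 89.9]
force: [-5.6, -10.3, 11.1]
grip_width: 0.0601
grasp_force: 6.5
```

Run:
```python
from h import *
for n in('top','scene'):
    c=read_camera(n)
    for s in silhouettes(n,'core_medium'):
        e=s['extent'];m=np.median(c['frame'][s['pixels']],axis=0)
        if np.ptp(m)<20: print(n,round(s['p'],2),e,m,[unproj(c,((e[0]+e[2])/2,(e[1]+e[3])/2),.03).round(3),unproj(c,(e[0],(e[1]+e[3])/2),.03).round(3)])
```

```text
top 0.4 [249.0, 183.2, 252.7, 197.3] [153.5 155.5 155. ] [array([0.571, 0.047, 0.03 ]), array([0.571, 0.053, 0.03 ])]
scene 0.52 [257.5, 134.6, 332.6, 225.9] [82. 79. 81.] [array([0.53, 0.22, 0.03]), array([0.456, 0.124, 0.03 ])]
scene 0.5 [241.5, 207.7, 270.4, 224.5] [ 94.   94.5 101. ] [array([0.56 , 0.036, 0.03 ]), array([0.533, 0.001, 0.03 ])]
scene 0.43 [185.5, 273.3, 233.0, 343.0] [162. 163. 167.] [array([ 0.714, -0.245,  0.03 ]), array([ 0.674, -0.296,  0.03 ])]
```

Emit:
play_rows(steps=[[[0.009, 0.006, 0, 0, 0, 0, 0.06], [0.009, 0.006, 0, 0, 0, 0, 0.06], [0.009, 0.006, 0, 0, 0, 0, 0.06], [0.004, 0.002, 0, 0, 0, -0.045, 0.06], [0.004, 0.002, 0, 0, 0, -0.045, 0.06], [0.004, 0.002, 0, 0, 0, -0.045, 0.06], [0.004, 0.002, 0, 0, 0, -0.045, 0.06], [0, 0, 0, 0, 0, 0, 0.06]]])

```text
time_s: 17.8
tool_pos: [0.5906, 0.0218, -0.0273]
tool_rot: [-180.0, 0.0, 100.3]
force: [0.7, -3.0, 3.2]
grip_width: 0.0601
grasp_force: 3.4
```

Run:
```python
from h import *
for n in('top','scene'):
    c=read_camera(n); p=proj(c,[.58,.05,.04])[0].astype(int)
    cv2.imwrite(f'pics/a_{n}.png',cv2.resize(c['frame'][p[1]-45:p[1]+35,p[0]-50:p[0]+50,::-1],None,fx=4,fy=4,interpolation=cv2.INTER_CUBIC))
cv2.imwrite('pics/a.png',np.hstack([cv2.imread('pics/a_top.png'),cv2.imread('pics/a_scene.png')]))
```

```text
(no output)
```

View pics/a.png

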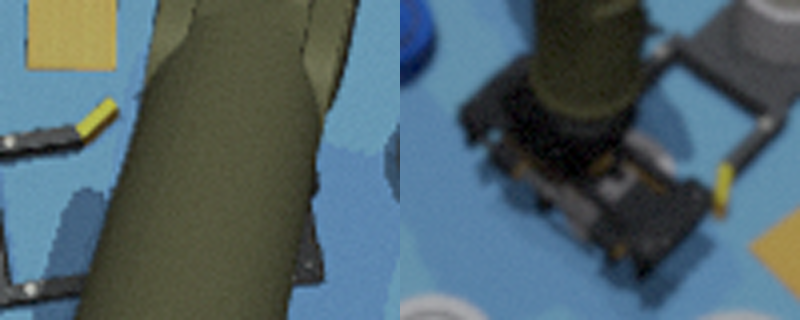

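Both halves show the gripper in front of the nest mouth, between the yellow lips at (95,118) and scene (722,188), with the core just visible in front of it at scene (650,155). By geometry the core is 86 mm short of the nest centre and 5 mm off to +x. Now I'll push it in.

Emit:
play_rows(steps=[[[0.008, -0.001, 0, 0, 0, 0, 0.06], [0.008, -0.001, 0, 0, 0, 0, 0.06], [0.008, -0.001, 0, 0, 0, 0, 0.06], [0.008, -0.001, 0, 0, 0, 0, 0.06], [0.008, -0.001, 0, 0, 0, 0, 0.06], [0.006, 0, 0, 0, 0, 0, 0.06], [0.005, 0, 0, 0, 0, 0, 0.06], [0, 0, 0, 0, 0, 0, 0.06]]])

```text
time_s: 18.7
tool_pos: [0.5764, 0.0723, -0.0274]
tool_rot: [-180.0, -0.0, 100.3]
force: [1.8, -3.5, 2.8]
grip_width: 0.0602
grasp_force: 2.5
```

Emit:
play_rows(steps=[[[0.005, 0, 0, 0, 0, 0, 0.06], [0.005, 0, 0, 0, 0, 0, 0.06], [0.005, 0, 0, 0, 0, 0, 0.06], [0, 0, 0, 0, 0, 0, 0.06]]])

```text
time_s: 19.1
tool_pos: [0.5738, 0.0868, -0.0274]
tool_rot: [-180.0, -0.0, 100.3]
force: [0.3, -3.2, 1.9]
grip_width: 0.0601
grasp_force: 2.7
```

Emit:
play_rows(steps=[[[0.004, 0, 0, 0, 0, 0, 0.06], [0.004, 0, 0, 0, 0, 0, 0.06], [0.004, 0, 0, 0, 0, 0, 0.06], [0, 0, 0, 0, 0, 0, 0.06]]])

```text
time_s: 19.5
tool_pos: [0.5718, 0.0984, -0.0274]
tool_rot: [-180.0, 0.0, 100.3]
force: [0.4, -3.6, 3.3]
grip_width: 0.0601
grasp_force: 2.9
```

Emit:
play_rows(steps=[[[0.002, 0, 0, 0, 0, 0, 0.06], [0.002, 0, 0, 0, 0, 0, 0.06], [0, 0, 0, 0, 0, 0, 0.06]]])

```text
time_s: 19.8
tool_pos: [0.5712, 0.1019, -0.0273]
tool_rot: [-180.0, 0.0, 100.3]
force: [0.2, -4.6, 3.0]
grip_width: 0.06
grasp_force: 3.3
```

Emit:
play_rows(steps=[[[0.002, 0, 0, 0, 0, 0, 0.06], [0.001, 0, 0, 0, 0, 0, 0.06], [0, 0, 0, 0, 0, 0, 0.06]]])

```text
time_s: 20.1
tool_pos: [0.5707, 0.1047, -0.0273]
tool_rot: [-180.0, 0.0, 100.3]
force: [1.2, -4.4, 2.7]
grip_width: 0.0602
grasp_force: 3.4
```

Emit:
play_rows(steps=[[[0.002, 0, 0, 0, 0, 0, 0.06], [0, 0, 0, 0, 0, 0, 0.06]]])

```text
time_s: 20.3
tool_pos: [0.5703, 0.1067, -0.0274]
tool_rot: [-180.0, 0.0, 100.3]
force: [0.5, -4.7, 3.8]
grip_width: 0.0599
grasp_force: 3.3
```

Emit:
play_rows(steps=[[[0.002, 0, 0, 0, 0, 0, 0.06], [0, 0, 0, 0, 0, 0, 0.06]]])

```text
time_s: 20.5
tool_pos: [0.5703, 0.1068, -0.0273]
tool_rot: [-180.0, 0.2, 100.2]
force: [1.7, -8.3, 1.8]
grip_width: 0.0596
grasp_force: 4.5
```

Emit:
play_rows(steps=[[[0.002, 0, 0, 0, 0, 0, 0.06], [0, 0, 0, 0, 0, 0, 0.06]]])

```text
time_s: 20.7
tool_pos: [0.5702, 0.1068, -0.0273]
tool_rot: [180.0, 0.3, 100.2]
force: [2.5, -10.8, 2.9]
grip_width: 0.0602
grasp_force: 5.6
```

The core stopped dead at the expected spot while the force rose to 11 N, so it is against the stop. I'll back off, rise and close the fingers.

Emit:
play_rows(steps=[[[-0.02, 0, 0, 0, 0, 0, 0.06], [-0.035, 0, 0, 0, 0, 0, 0.06], [-0.035, 0, 0, 0, 0, 0, 0.06], [0, 0, -0.045, 0, 0, 0, 0.06], [0, 0, -0.045, 0, 0, 0, 0.0], [0, 0, -0.045, 0, 0, 0, 0.0], [0, 0, -0.045, 0, 0, 0, 0.0], [0, 0, -0.045, 0, 0, 0, 0.0], [0, 0, -0.045, 0, 0, 0, 0.0], [-0.05, -0.02, 0, 0, 0, 0, 0.0], [-0.05, -0.02, 0, 0, 0, 0, 0.0], [-0.05, 0, 0, 0, 0, 0, 0.0]]])

```text
time_s: 21.9
tool_pos: [0.5735, -0.1231, 0.2432]
tool_rot: [179.9, -0.3, 100.5]
force: [0.8, -0.2, 0.1]
grip_width: 0.005
grasp_force: 0.0
```

```bash
cat > chk.py <<'E'
from h import *
o=get_obs();print(o['time_s'],o['tool_pos'],o['grip_width'],o['force'])
for n in('top','scene'):
    c=read_camera(n);hsv=cv2.cvtColor(c['frame'],cv2.COLOR_RGB2HSV); V=hsv[...,2]
    # bright unsaturated blob near the nest = core top
    p=proj(c,[.563,.147,.04])[0].astype(int); m=np.zeros(V.shape,np.uint8); cv2.circle(m,tuple(p),26,1,-1)
    m&=((V>120)&(hsv[...,1]<60)).astype(np.uint8)
    cts=cv2.findContours(m,0,1)[0]
    if len(cts):
        ct=max(cts,key=cv2.contourArea); P=np.array([unproj(c,q,.04)[:2] for q in cv2.convexHull(ct)[:,0]],np.float32)
        (x,y),r=cv2.minEnclosingCircle(P); print(n,'core',round(x,4),round(y,4),'d',round(2*r,4), 'ell',np.round(cv2.fitEllipse(P),3) if 0 else '')
    for k in('core_medium','core_small','core_large'):
        for s in silhouettes(n,k):
            e=s['extent'];md=np.median(c['frame'][s['pixels']],axis=0)
            if np.ptp(md)<20: print(n,k,round(s['p'],2),unproj(c,((e[0]+e[2])/2,(e[1]+e[3])/2),.03).round(3))
E
python3 chk.py
```

```text
21.9 [ 0.57348857 -0.1230604   0.24321202] 0.004976231579820017 [ 0.82709902 -0.17182435  0.12695651]
top core 0.5584 0.1459 d 0.0891 ell 
top core_medium 0.81 [0.558 0.141 0.03 ]
top core_small 0.18 [0.556 0.139 0.03 ]
top core_large 0.94 [ 0.62  -0.117  0.03 ]
scene core 0.5622 0.1469 d 0.0917 ell 
scene core_medium 0.91 [0.571 0.143 0.03 ]
scene core_small 0.8 [ 0.401 -0.255  0.03 ]
scene core_small 0.64 [0.569 0.144 0.03 ]
scene core_large 0.9 [ 0.626 -0.139  0.03 ]
scene core_large 0.59 [ 0.593 -0.389  0.03 ]
scene core_large 0.33 [ 0.713 -0.246  0.03 ]
scene core_large 0.24 [0.534 0.223 0.03 ]
```

The core sits in the nest at about (0.561, 0.147), and the other two cores are unmoved. Next I'll go above the cap at (0.540, 0.269).

Emit:
play_rows(steps=[[[0.039, 0.004, 0, 0, 0, 0, 0], [0.039, 0.004, 0, 0, 0, 0, 0], [0.039, 0.004, 0, 0, 0, 0, 0], [0.039, 0.004, 0, 0, 0, 0, 0], [0.039, 0.004, 0, 0, 0, 0, 0], [0.039, 0.004, 0, 0, 0, 0, 0], [0.039, 0.004, 0, 0, 0, 0, 0], [0.039, 0.004, 0, 0, 0, 0, 0], [0.039, 0.004, 0, 0, 0, 0, 0], [0.04, 0.002, 0, 0, 0, 0, 0], [0, 0, 0, 0, 0, 0, 0], [0, 0, 0, 0, 0, 0, 0]]])

```text
time_s: 23.5
tool_pos: [0.5406, 0.2699, 0.2421]
tool_rot: [-179.9, 0.0, 100.6]
force: [-0.5, -0.0, -1.0]
grip_width: 0.0002
grasp_force: 0.0
```

Emit:
play_rows(steps=[[[0, 0, 0.012, 0, 0, 0, 0], [0, 0, 0.012, 0, 0, 0, 0], [0, 0, 0.012, 0, 0, 0, 0], [0, 0, 0.012, 0, 0, 0, 0], [0, 0, 0.008, 0, 0, 0, 0], [0, 0, 0, 0, 0, 0, 0]]])

```text
time_s: 24.1
tool_pos: [0.5412, 0.2666, 0.1849]
tool_rot: [-179.9, 0.1, 100.3]
force: [0.3, -0.0, -0.0]
grip_width: 0.0006
grasp_force: 0.0
```

Emit:
play_rows(steps=[[[0, 0, 0.004, 0, 0, 0, 0], [0, 0, 0.004, 0, 0, 0, 0], [0, 0, 0, 0, 0, 0, 0]]])

```text
time_s: 24.4
tool_pos: [0.542, 0.2672, 0.1784]
tool_rot: [-180.0, 0.0, 100.3]
force: [1.1, 0.5, 0.3]
grip_width: 0.0005
grasp_force: 0.0
```

Emit:
play_rows(steps=[[[0, 0, 0.003, 0, 0, 0, 0], [0, 0, 0.003, 0, 0, 0, 0], [0, 0, 0, 0, 0, 0, 0]]])

```text
time_s: 24.7
tool_pos: [0.5419, 0.2671, 0.1722]
tool_rot: [-180.0, 0.0, 100.3]
force: [0.2, 0.0, -0.4]
grip_width: 0.0004
grasp_force: 0.0
```

Emit:
play_rows(steps=[[[0.002, -0.002, 0.003, 0, 0, 0, 0], [0, 0, 0.003, 0, 0, 0, 0], [0, 0, 0, 0, 0, 0, 0]]])

```text
time_s: 25.0
tool_pos: [0.5393, 0.2688, 0.1661]
tool_rot: [-180.0, 0.0, 100.3]
force: [-0.1, -0.2, -0.2]
grip_width: 0.0008
grasp_force: 0.0
```

Emit:
play_rows(steps=[[[0, 0, 0.002, 0, 0, 0, 0], [0, 0, 0.002, 0, 0, 0, 0], [0, 0, 0, 0, 0, 0, 0]]])

```text
time_s: 25.3
tool_pos: [0.5399, 0.2688, 0.163]
tool_rot: [180.0, -0.0, 100.3]
force: [-0.6, 0.0, 4.4]
grip_width: 0.0005
grasp_force: 1.7
```

Emit:
play_rows(steps=[[[0, 0, 0.002, 0, 0, 0, 0], [0, 0, 0.002, 0, 0, 0, 0], [0, 0, 0, 0, 0, 0, 0]]])

```text
time_s: 25.6
tool_pos: [0.54, 0.2689, 0.1592]
tool_rot: [180.0, -0.0, 100.3]
force: [-2.0, -1.3, 5.7]
grip_width: 0.0001
grasp_force: 3.0
```

Contact was at about 0.163 reported, and the spring is yielding. I'll carry on to about 12 mm of stroke.

Emit:
play_rows(steps=[[[0, 0, 0.002, 0, 0, 0, 0], [0, 0, 0.002, 0, 0, 0, 0], [0, 0, 0.002, 0, 0, 0, 0], [0, 0, 0, 0, 0, 0, 0]]])

```text
time_s: 26.0
tool_pos: [0.54, 0.2689, 0.1539]
tool_rot: [180.0, -0.0, 100.3]
force: [-3.3, -1.3, 9.5]
grip_width: 0.0008
grasp_force: 4.9
```

Emit:
play_rows(steps=[[[0, 0, 0.002, 0, 0, 0, 0], [0, 0, 0.001, 0, 0, 0, 0], [0, 0, 0, 0, 0, 0, 0]]])

```text
time_s: 26.3
tool_pos: [0.54, 0.2689, 0.1515]
tool_rot: [179.9, -0.1, 100.3]
force: [-2.8, -1.8, 12.0]
grip_width: -0.0002
grasp_force: 5.7
```

Emit:
play_rows(steps=[[[0, 0, 0.001, 0, 0, 0, 0], [0, 0, 0, 0, 0, 0, 0], [0, 0, 0, 0, 0, 0, 0], [0, 0, 0, 0, 0, 0, 0]]])

```text
time_s: 26.7
tool_pos: [0.5401, 0.2689, 0.1507]
tool_rot: [179.9, -0.1, 100.3]
force: [-3.7, -2.6, 12.2]
grip_width: 0.0005
grasp_force: 6.0
```

Emit:
play_rows(steps=[[[0, 0, -0.004, 0, 0, 0, 0], [0, 0, -0.006, 0, 0, 0, 0], [0, 0, -0.008, 0, 0, 0, 0], [0, 0, -0.02, 0, 0, 0, 0], [0, 0, -0.04, 0, 0, 0, 0], [0, 0, -0.04, 0, 0, 0, 0], [-0.04, 0, 0, 0, 0, 0, 0], [-0.05, 0, 0, 0, 0, 0, 0], [-0.05, 0, 0, 0, 0, 0, 0], [-0.05, 0, 0, 0, 0, 0, 0], [-0.05, 0, 0, 0, 0, 0, 0], [-0.05, 0, 0, 0, 0, 0, 0]]])

```text
time_s: 27.9
tool_pos: [0.5917, -0.0183, 0.2664]
tool_rot: [180.0, -0.0, 100.3]
force: [1.3, 0.7, 0.3]
grip_width: 0.0005
grasp_force: 0.0
```

```bash
python3 chk.py; python3 fit.py
```

```text
27.9 [ 0.59170348 -0.01834843  0.26636703] 0.0005140650718343802 [1.32955733 0.72191449 0.31509738]
top core 0.5591 0.1465 d 0.0877 ell 
top core_medium 0.93 [0.562 0.142 0.03 ]
top core_medium 0.44 [ 0.566 -0.381  0.03 ]
top core_small 0.89 [ 0.385 -0.246  0.03 ]
top core_large 0.57 [ 0.62 -0.18  0.03]
scene core 0.5626 0.1473 d 0.0907 ell 
scene core_medium 0.61 [0.576 0.148 0.03 ]
scene core_small 0.62 [ 0.404 -0.252  0.03 ]
scene core_large 0.77 [ 0.626 -0.14   0.03 ]
stand [0.5652 0.1478] yaw 9.38 t 0.006 cost 0.7224763035774231
cap [0.5391 0.2676 0.1956] 0.5534989833831787
sleeve pred [0.5448 0.2711 0.08  ]
```

The core is in place, the cap is back at its released height and the arm is clear, so I'll hand in.

```bash
python3 -c "
from cell import sign_off; print(sign_off())"
```

```text
the job is handed in; nothing more can be done
None
```

The medium core is in the nest against the back stop, the cap was pressed about 12.5 mm at 12 N and sprang back up, and the job was handed in at about 28 s with the arm clear; the first push missed because the fingertips sit 39 mm higher than reported, which I corrected for.

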